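Ease a spring clip off a spindle shaft with a wedge

ROBOT

A 6-joint arm with a two-finger parallel gripper is mounted at the origin on a cart in front of the work surface, level with it; the furniture and walls round the work are solid. World frame = base frame: x ahead of the robot, y to its left, z up, the work surface at z = 0. Lengths are in m, angles in rad, forces in N, time in s.
With the tool pointing down it reaches from about 0.325 to 0.75 m from the base axis. Payload 7.6 kg.
Tool frame: the origin (TCP) lies midway between the tips of the shut fingers; the grasp point (between the pads) lies 19 mm behind it (ctrl.grip_depth is the distance from the TCP to the grasp point, in m); x points along the fingers, y is the direction in which the jaws open and shut, and the axes are right-handed (so a half turn about x gives the same grasp; the last joint's range is limited). The gripper opens to 85 mm and grips with 20 to 120 N. Pads are 22 mm wide; open, the fingers measure 114 mm over their backs; the gripper's body (76 mm by 85 mm) begins 54 mm behind the grasp point. The pads swing forward as they close: fully open they stand 13 mm farther back than shut.
Start: joints at [1.095, 0.052, 1.401, -0, 1.689, -0.07], TCP at [0.207, 0.482, 0.231] pointing down, gripper open.
Joint ranges: [-2.9, 2.9], [-0.91, 2.17], [0.12, 2.37], [-1.06, 4.2], [0.26, 2.73], [-2.93, 2.93]. Speed limits (rad/s): [2.57, 2.57, 3.01, 3.14, 3.14, 3.14].

INTERFACE

Orientations are given as [roll, pitch, yaw] about the fixed x, y, z axes, in that order (R = Rz(yaw) Ry(pitch) Rx(roll)).
In Python, from plant import ctrl gives the robot as it stands.
- The arm moves only by the shell command python3 -m creep 'ROWS' [FORCE]. ROWS is JSON, a list of rows, each a list of 3 entries, a list of its own where there are three numbers: the closure, from 0 (fully open) to 1 (shut), then the shift along the tool's x, y, z in cm, then the turn about the tool's x in rad. A call has 1 to 8 rows; each row is the pose to reach, as a shift and turn from the pose commanded when the call began, along the tool's axes at that moment; what a row does not reach only later rows make up. A row lasts 1/12 s, in which the tool goes at most 41.7 mm and 7.16 degrees, less where a joint would pass 70% of its speed; a pose out of reach is approached as far as the arm can. A call with a gripper value outside its range is refused whole. The fingers move at their own pace and stop on an object; FORCE is the grip in N (left out, the last holds). Time passes only in rows, so rows that repeat a pose let the fingers close. It gives the time, the measured TCP pose, the force and the opening at its end, in the units of the state.
- ctrl.state(): the state, without advancing time (a new reading comes with each control period).
- ctrl.get_image(name): name is "side" or "top" or "wrist"; returns a dict with "image" (420x560x3 uint8, red, green, blue), "fx", "fy", "cx", "cy" (pixels), "dist" ([k1, k2, p1, p2, k3] as OpenCV has them; the pictures are not rectified), "R" (3x3) and "t" (3): a world point X has camera coordinates R X + t. Camera axes: x right, y down, z forward; pixel columns grow to the right and rows downward; lengths in m; the calibration is good to about 2 mm. A picture is of the moment at which its call begins. There is no depth.
- ctrl.finish_job(): hands the job in, once; it reports no verdict.
Trained networks look in the newest picture that a camera, given by its name, has taken for a name from the list of things; names that differ only in an ending like _2 or _b are one class to them, and where a whole thing is asked for, a point or a joint stands for the part that bears it (a point fixed in the world has none). Each returns a list of dicts, best first, with "conf" (0 to 1); they miss things now and then, are a little off and sometimes report something else, mostly with a low value. They report only what shows in the picture. A call takes as long as a camera call.
- ctrl.look_for(camera, name): "at" ([x, y, z] in m, in the coordinates of the camera as it stood for that picture, good to about 4 mm: the middle of the surface that is visible of it).
- ctrl.trace(camera, name): "mask" (420x560 bool, what is visible of it).
The state is a dict: "time_s": time; "q": joint angles; "joint_velocities": joint speeds; "joint_torque": joint torques, N m; "ee_pos": TCP position; "orientation": TCP orientation; "ft_force": force on the tool from outside, world axes, zero at the start; "wrist_torque": the same for the moment, N m; "grip_width": finger opening in m.
Only numpy, scipy, OpenCV 4.12 (cv2) and the standard library are available. Lean on these libraries where they do the work, as an engineer would, in place of code of your own. Each camera call takes 0.05 s, during which the arm holds its last target.

TASK

Take the wedge out of its rack and slide it straight down between the spindle shaft and the cross-bar of the spring clip, so that its taper spreads the clip and eases it off the shaft; keep pushing gently until the wedge's tip rests lightly, for about half a second, on the sprung pad at the bottom of the slot. Then draw it out and hang it back upright in its rack, leaving the freed clip lying flat in the stand's channel. Do not force anything, do not handle the clip or stand with the gripper, and leave the other things on the bench alone.

Things in the scene. Friction and masses are not known exactly. Their poses are not given: they have to be found in the camera images.
- stand: Fixed aluminium block, 86 x 60 mm, flat deck 60 mm above the bench, with an upright plain steel shaft 20 mm across that ends 14 mm above the deck. Origin: on the shaft's axis at bench height; z up; x from the shaft along the channel on the deck. Channel walls 10 mm high at y = +-26 to 30 mm and across its end at x = 50 mm. Over 20 N of wedge on stand is too much.
- shaft (a point): The shaft's axis at deck height (60 mm above the bench). Axes as the stand's. Reported places of things can be a millimetre or two out, more than the gap beside the shaft forgives: the shaft stands 8 mm proud of the clip's wire, so the wedge's flat back can be brought lightly against it above the wire to find the gap by touch.
- slot (a point): Middle of the slot's mouth, at deck height. The slot, 20 mm wide in the stand's y, runs down beside the shaft from the shaft's face (stand x = 10 mm) to x = 32 mm. A sprung pad (6 N per mm, up to 5 mm of give) is its floor. Its depth differs from start to start, 31 to 51 mm below the deck, and is not reported: it has to be felt.
- pad (a joint): How far the pad at the slot's bottom is pressed down from its rest (m, 0 at rest, grows downwards, 6 N per mm). A light rest is 2 to 13 N (0.3 to 2.2 mm); over 15 N is too much. It tells nothing of the depth at which the pad lies, and its reading is too coarse to stop by: go by the force felt.
- clip: Loose U-shaped spring clip of 6 mm round steel wire, flat on the deck. Origin: middle of its straight cross-bar (30 mm between the bends), on the wire's centre line; x away from the shaft, y along the bar, z up. Seated, the bar's centre is 17 mm from the shaft's axis (4 mm clear between shaft and wire), the wire's top 6 mm above the deck. 24 N of wedge on it is too much.
- kinks (a point): Midway between the two kinks where the clip's legs close in behind the shaft (25 mm from the bar; seated, 8 mm behind the shaft's axis). Legs are sprung. Pushed 8 mm along x, the kinks pass the shaft's widest place; soon after, the legs close and push the clip free by themselves, over 30 mm bar to axis: by then the tip is at most 28 mm below the deck. On the way the wedge feels about 5 to 12 N sideways and 2 to 6 N upwards.
- wedge: Steel wedge with a wooden handle, 0.12 kg, hanging upright in the rack. Origin: at the tip, on the flat back, mid-width; z up towards the handle, x from flat back to tapered face. Blade 14 mm wide in y (10 at the tip); thickness 2 mm at the tip, growing evenly to 18 mm at z = 40 mm, then constant to z = 70. The back (x = 0) goes against the shaft, the taper towards the clip's bar, x along the stand's x.
- flange (a point): Point on the wedge: centre of the underside of its square flange (x = 9 mm, z = 70 mm from the tip). Flange 30 x 30 mm, z = 70 to 75 mm.
- handle (a point): Middle of the wedge's wooden handle (x = 9 mm, z = 97 mm from the tip): 20 mm in x, 24 mm in y, z = 75 to 119 mm. Grip it just above the flange with the fingers on its two x faces (closing along x), so that the blade cannot rock.
- rack: Fixed grey plastic block, 46 x 42 mm, 72 mm high, with an upright through pocket 22 mm (x) by 18 mm (y) for the wedge's blade (18 x 14 mm). Origin: under the pocket's centre at bench height; at the start the wedge's x is along the rack's x, its tip 2 mm above the bench.
- rack_top (a point): Centre of the pocket at the rack's top, 72 mm above the bench; the flange's underside rests here.
- steel_lid: Grey screw lid, 46 mm across, 14 mm high. Bystander, loose; origin under its centre.
- clamp_disc: Flat scalloped aluminium disc, 47 mm across, 10 mm high. Bystander, loose; origin under its centre.
- voice_magnet: Small curved magnet on a steel yoke, 20 x 46 x 9 mm. Bystander, loose; origin under its centre.
- petri_dish: Clear shallow round dish, 61 mm across, 13 mm high. Bystander, loose; origin under its centre.
- lens_cap_ring: Black rubber ring, 41 mm across, 11 mm high. Bystander, loose; origin under its centre.
- logic_board: Small green circuit board, 61 x 98 x 10 mm. Bystander, loose; origin under its centre.

How it is judged:
By the outcome, as a careful person would: the job done as asked, in the order asked, and still so for the second after the job is handed in, with the robot touching nothing.
It also fails if it takes over 61 s, if anything falls off the work surface, if the arm or the gripper's body presses on something with over 40 N, if the wrist force passes 120 N, or if a joint passes its speed limit or range.

## Working session

There is one attempt and no reset: what is moved stays moved. The work goes in short steps, Python scripts to look and compute and a shell command to move; the robot and the scene stay as the last step left them, time stands still between calls to the robot, and variables do not carry over. Pictures are saved under pics/ and viewed, and the job is handed in when it is done.

```bash
ls; mkdir -p pics; cat > h.py <<'E'
import numpy as np, cv2
from plant import ctrl
def save(cam,fn):
    im=ctrl.get_image(cam); cv2.imwrite('pics/'+fn,im['image'][:,:,::-1]); return im
def w(im,p): return np.array(im['R']).T@(np.array(p)-np.array(im['t']))
def proj(im,X):
    R=np.array(im['R']);t=np.array(im['t'],float)
    K=np.array([[im['fx'],0,im['cx']],[0,im['fy'],im['cy']],[0,0,1]])
    return cv2.projectPoints(np.array(X,float).reshape(-1,3),cv2.Rodrigues(R)[0],t,K,np.array(im['dist'],float))[0].reshape(-1,2)
def ray(im,uv,z):
    K=np.array([[im['fx'],0,im['cx']],[0,im['fy'],im['cy']],[0,0,1]])
    n=cv2.undistortPoints(np.array(uv,float).reshape(-1,1,2),K,np.array(im['dist'],float)).reshape(-1,2)
    R=np.array(im['R']);t=np.array(im['t'],float); c=-R.T@t
    out=[]
    for a in n:
        d=R.T@np.array([a[0],a[1],1]); out.append(c+d*(z-c[2])/d[2])
    return np.array(out)
E
python3 - <<'E'
from h import *
print(ctrl.state(), ctrl.grip_depth)
for c in ['top','side','wrist']:
    im=save(c,c+'0.png')
    for n in ['stand','shaft','slot','clip','kinks','wedge','flange','handle','rack','rack_top','steel_lid','clamp_disc','voice_magnet','petri_dish','lens_cap_ring','logic_board']:
        r=ctrl.look_for(c,n)
        print(c,n,[(np.round(w(im,d['at']),4).tolist(),round(d['conf'],2)) for d in r[:2]])
    print(c, -np.array(im['R']).T@im['t'],im['fx'])
E
```

```text
pics
{'time_s': 0.0, 'q': array([ 1.09471879e+00,  5.28221962e-02,  1.40174530e+00,  3.80373677e-05,
        1.68863260e+00, -7.03077052e-02]), 'joint_velocities': array([-1.80282871e-03, -7.32238603e-04, -9.87601669e-04,  4.28112000e-05,
        1.03932960e-03,  1.44711937e-03]), 'joint_torque': array([ 7.33768011e-04, -3.81665111e+01, -3.60190809e+01, -1.06842526e-05,
        6.15258585e-03, -1.52732918e-05]), 'ee_pos': array([0.20705909, 0.48209973, 0.23046968]), 'orientation': array([-1.66460334,  1.56918844, -2.07036874]), 'ft_force': array([-0.83294091,  0.12675611, -0.9902765 ]), 'wrist_torque': array([ 0.04184966,  0.02152656, -0.03491603]), 'grip_width': 0.08561953708853824} 0.0187
top stand [([0.49, 0.107, 0.0599], 0.91), ([0.6741, 0.2993, 0.0045], 0.66)]
top shaft [([0.4894, 0.108, 0.064], 0.96), ([0.5418, -0.13, 0.1191], 0.39)]
top slot []
top clip [([0.48, 0.1156, 0.0638], 0.39)]
top kinks [([0.487, 0.11, 0.0661], 0.46)]
top wedge [([0.5391, -0.1261, 0.122], 0.54)]
top flange [([0.5437, -0.1318, 0.1192], 0.62)]
top handle [([0.5427, -0.1263, 0.1195], 0.66), ([0.4898, -0.
[... 919 characters left out ...]
, 0.0052], 0.49), ([0.4917, -0.3045, 0.0097], 0.25)]
side petri_dish [([0.673, 0.3058, 0.0045], 0.55)]
side lens_cap_ring [([0.4907, -0.3026, 0.0107], 0.63)]
side logic_board [([0.6059, 0.3686, 0.0051], 0.65)]
side [ 0.45155867 -0.96895697  0.7753609 ] 497.9796326384946
wrist stand [([0.4469, 0.1165, 0.0214], 0.94)]
wrist shaft [([0.4489, 0.1116, 0.0216], 0.74)]
wrist slot [([0.4452, 0.1135, 0.0226], 0.9)]
wrist clip []
wrist kinks []
wrist wedge []
wrist flange []
wrist handle []
wrist rack []
wrist rack_top []
wrist steel_lid []
wrist clamp_disc []
wrist voice_magnet []
wrist petri_dish []
wrist lens_cap_ring []
wrist logic_board []
wrist [0.13895567 0.51199203 0.37268896] 303.494425028673
```

View pics/top0.png

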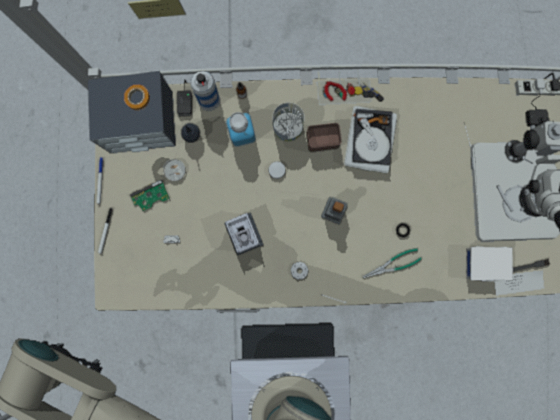

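View pics/side0.png

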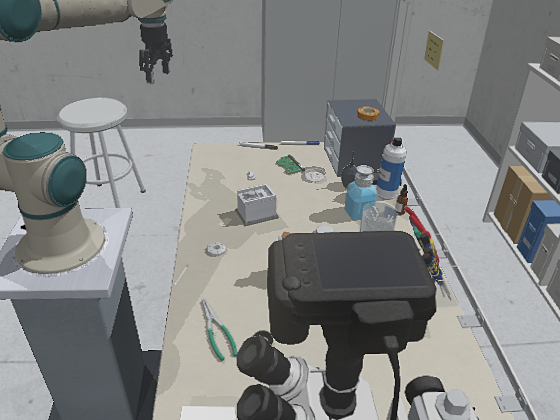

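```bash
python3 - <<'E'
import cv2
a=cv2.imread('pics/top0.png')
# approx location
from h import *
im=ctrl.get_image('top'); 
for n,p in [('shaft',[.4894,.108,.064]),('wedge',[.54,-.126,.12])]:
    u=proj(im,p)[0]; print(n,u)
    x,y=int(u[0]),int(u[1]); c=a[y-32:y+32,x-40:x+40]
    cv2.imwrite(f'pics/z_{n}.png',cv2.resize(c,None,fx=9,fy=9,interpolation=cv2.INTER_CUBIC)); print(x-40,y-32)
b=cv2.imread('pics/side0.png'); im=ctrl.get_image('side')
for n,p in [('shaft',[.4894,.108,.064]),('wedge',[.54,-.126,.09])]:
    u=proj(im,p)[0]; print(n,u)
    x,y=int(u[0]),int(u[1]); c=b[y-48:y+48,x-60:x+60]
    cv2.imwrite(f'pics/zs_{n}.png',cv2.resize(c,None,fx=6,fy=6,interpolation=cv2.INTER_CUBIC)); print(x-60,y-48)
E
```

```text
shaft [243.44686192 232.58240125]
203 200
wedge [335.6688973  208.10035953]
295 176
shaft [256.83541099 195.33138043]
196 147
wedge [283.73845987 244.00441376]
223 196
```

View pics/z_shaft.png

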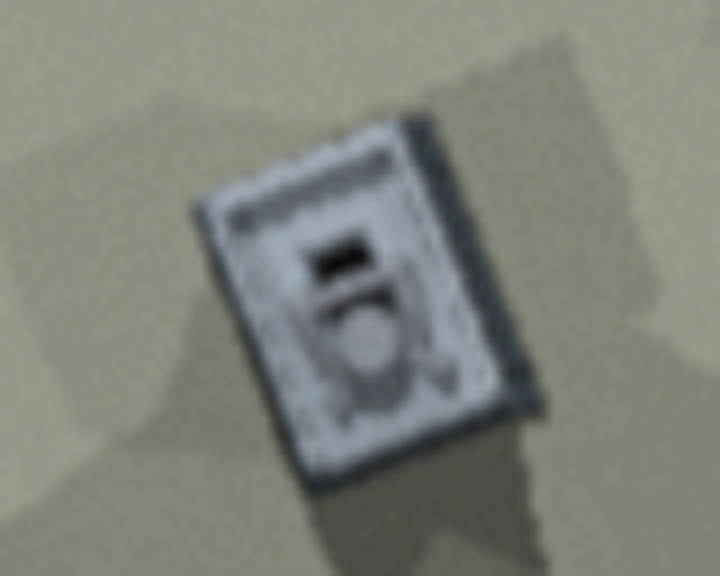

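View pics/z_wedge.png

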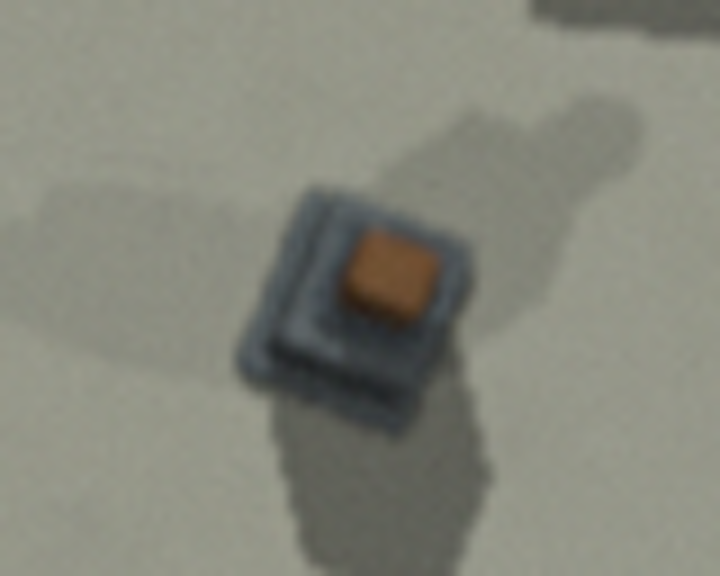

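View pics/zs_shaft.png

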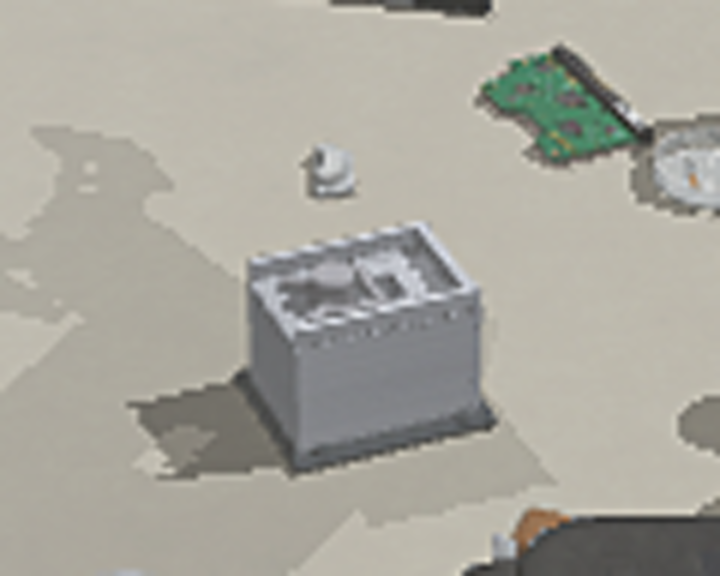

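View pics/wrist0.png

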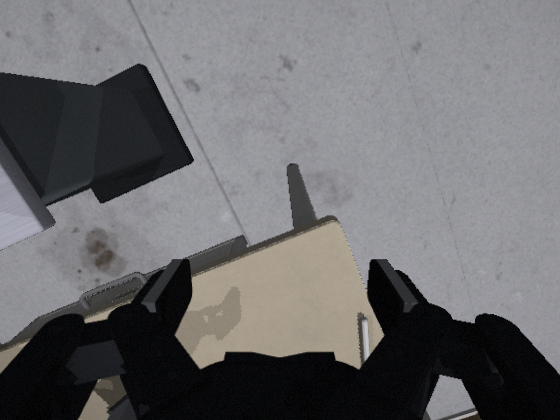

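```bash
cat >> h.py <<'E'
from scipy.spatial.transform import Rotation as Ro
def tool():
    s=ctrl.state(); return np.array(s['ee_pos']), Ro.from_euler('xyz',s['orientation']).as_matrix()
def goto(P,jaw=None):
    """shift(cm) & turn for TCP P, jaw yaw (tool y direction world, mod pi)"""
    p,R=tool(); sh=R.T@(np.array(P)-p)*100
    cur=np.arctan2(R[1,1],R[0,1]); 
    out={'shift':np.round(sh,2),'rows':np.linalg.norm(sh)/4.17,'jaw_now':round(cur,4)}
    if jaw is not None:
        d=(jaw-cur+np.pi/2)%np.pi-np.pi/2   # world yaw change
        out['turn']=round(-d if R[2,0]<0 else d,4); out['rows_turn']=abs(d)/0.125
    print(out); return out
E
python3 - <<'E'
from h import *
p,R=tool(); print(np.round(R,4)); im=ctrl.get_image('wrist'); c=-np.array(im['R']).T@im['t']
print(R.T@(c-p), R.T@np.array(im['R']).T) # camera axes in tool frame
goto([.53,-.06,.26],0)
goto([.45,.11,.26],0)
E
```

```text
[[ 0.      0.3947  0.9188]
 [ 0.      0.9188 -0.3947]
 [-1.      0.     -0.    ]]
[-0.14137956  0.00025577 -0.07441023] [[-2.43242947e-05 -2.93137262e-01  9.56070366e-01]
 [ 9.99999612e-01 -8.49392190e-04 -2.34987113e-04]
 [ 8.80962182e-04  9.56069989e-01  2.93137169e-01]]
{'shift': array([ -2.87, -37.09,  51.07]), 'rows': np.float64(15.151323811137988), 'jaw_now': np.float64(1.165), 'turn': np.float64(1.165), 'rows_turn': np.float64(9.320207427673916)}
{'shift': array([ -2.87, -24.63,  37.01]), 'rows': np.float64(10.682373612027135), 'jaw_now': np.float64(1.165), 'turn': np.float64(1.165), 'rows_turn': np.float64(9.320207427673916)}
```

```bash
python3 -m creep '[[0,[-2.9,-24.6,37],1.165],[0,[-2.9,-24.6,37],1.165],[0,[-2.9,-24.6,37],1.165],[0,[-2.9,-24.6,37],1.165],[0,[-2.9,-24.6,37],1.165],[0,[-2.9,-24.6,37],1.165],[0,[-2.9,-24.6,37],1.165],[0,[-2.9,-24.6,37],1.165]]'
python3 - <<'E'
from h import *
goto([.46,.11,.26],0.36)
goto([.52,-.03,.26],0)
E
```

```text
time_s: 3.37
ee_pos: [0.3897, 0.202, 0.2535]
orientation: [1.9, 1.57, 0.489]
ft_force: [0.1, 0.7, -0.5]
grip_width: 0.0857
{'shift': array([-0.65,  5.49, 10.2 ]), 'rows': np.float64(2.7812585816690705), 'jaw_now': np.float64(0.159), 'turn': np.float64(-0.201), 'rows_turn': np.float64(1.6077775256438667)}
{'shift': array([-0.65,  9.2 , 24.97]), 'rows': np.float64(6.382928388213082), 'jaw_now': np.float64(0.159), 'turn': np.float64(0.159), 'rows_turn': np.float64(1.2722224743561323)}
```

```bash
python3 - <<'E'
from h import *
im=save('wrist','w1.png')
for n in ['stand','shaft','slot','clip']:
    print(n,[(np.round(w(im,d['at']),4).tolist(),round(d['conf'],2)) for d in ctrl.look_for('wrist',n)[:2]])
np.save('w1.npy',im,allow_pickle=True)
E
```

```text
stand [([0.4815, 0.1365, 0.0535], 0.96)]
shaft [([0.4821, 0.1298, 0.0576], 0.81)]
slot [([0.4783, 0.1362, 0.0575], 0.75), ([0.6631, 0.041, 0.004], 0.33)]
clip [([0.4795, 0.1181, 0.062], 0.92)]
```

View pics/w1.png

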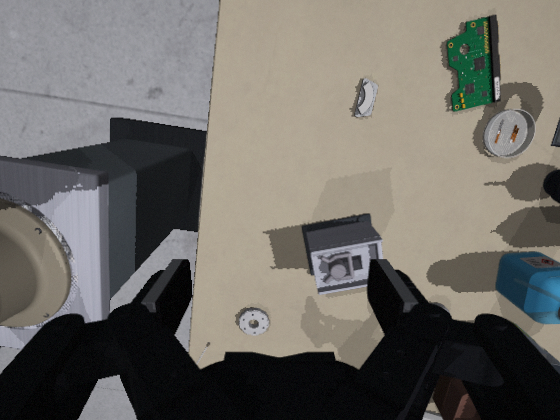

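```bash
python3 - <<'E'
from h import *
goto([.50,-.15,.27],-0.35)
E
```

```text
{'shift': array([-1.72,  5.13, 36.75]), 'rows': np.float64(8.907196263462316), 'jaw_now': np.float64(0.1655), 'turn': np.float64(0.5155), 'rows_turn': np.float64(4.124083146225802)}
```

```bash
python3 -m creep '[[0,[-2,5,36.5],0.5],[0,[-2,5,36.5],0.5],[0,[-2,5,36.5],0.5],[0,[-2,5,36.5],0.5],[0,[-2,5,36.5],0.5],[0,[-2,5,36.5],0.5],[0,[-2,5,36.5],0.5],[0,[-2,5,36.5],0.5]]'
python3 - <<'E'
from h import *
im=save('wrist','w2.png')
np.save('w2.npy',im,allow_pickle=True)
for n in ['rack','wedge','flange','handle']:
    print(n,[(np.round(w(im,d['at']),4).tolist(),round(d['conf'],2)) for d in ctrl.look_for('wrist',n)[:2]])
print(tool()[0])
E
```

```text
time_s: 4.28
ee_pos: [0.4883, -0.1141, 0.2712]
orientation: [2.567, 1.57, 0.666]
ft_force: [0.6, 0.6, -0.2]
grip_width: 0.0857
rack [([0.5371, -0.1149, 0.0483], 0.89)]
wedge [([0.5413, -0.1238, 0.1155], 0.75)]
flange []
handle [([0.5429, -0.126, 0.1104], 0.68)]
[ 0.48792183 -0.11237694  0.27078163]
```

View pics/w2.png

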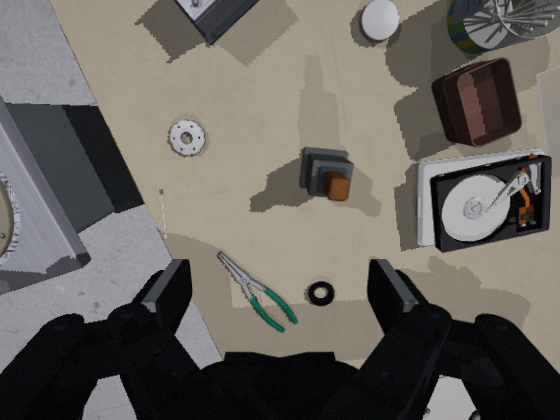

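```bash
python3 - <<'E'
import cv2
a=cv2.imread('pics/w2.png'); c=a[135:215,280:380]
cv2.imwrite('pics/z2.png',cv2.resize(c,None,fx=7,fy=7,interpolation=cv2.INTER_CUBIC))
E
```

```text
(no output)
```

View pics/z2.png

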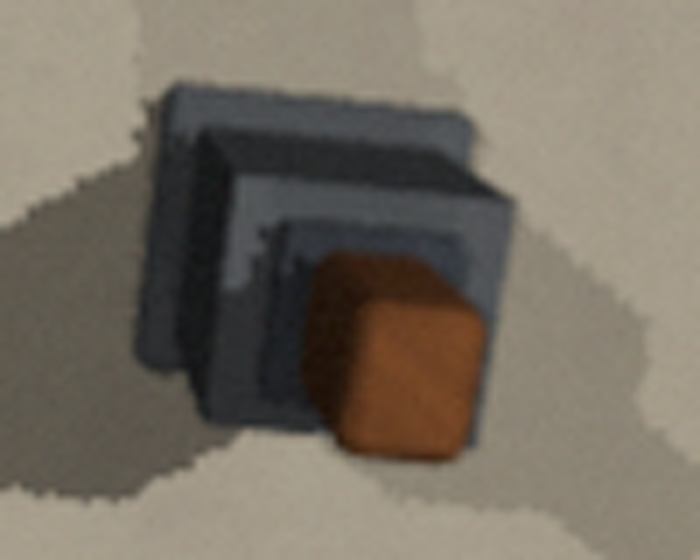

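```bash
python3 - <<'E'
from h import *
im=np.load('w2.npy',allow_pickle=True).item()
def pr(name,pts,z,off,s,im):
    uv=np.array(pts,float)/s+np.array(off)-0.5+0.5/s
    X=ray(im,uv,z)[:,:2]; print(name,np.round(X,4).tolist(),'mean',X.mean(0).round(4)); 
    for i in range(len(X)):
        d=X[(i+1)%len(X)]-X[i]; print('  len %.4f ang %.1f'%(np.linalg.norm(d),np.degrees(np.arctan2(d[1],d[0]))))
pr('racktop',[(235,173),(515,205),(475,450),(205,425)],.072,(280,135),7,im)
pr('handle',[(360,298),(490,308),(467,463),(338,455)],.121,(280,135),7,im)
pr('rackbot',[(172,85),(470,115)],0.006,(280,135),7,im)
t=ctrl.get_image('top')
pr('top handle',[(362,230),(440,247),(417,328),(342,305)],.121,(295,176),9,t)
pr('top rack',[(328,188),(472,245),(418,395),(272,345)],.072,(295,176),9,t)
pr('stand outer',[(203,195),(402,118),(508,392),(310,478)],.07,(203,200),9,t)
pr('slot',[(305,255),(362,238),(372,262),(318,280)],.06,(203,200),9,t)
pr('shaft',[(369,340)],.074,(203,200),9,t)
E
```

```text
racktop [[0.5328, -0.1027], [0.5741, -0.1223], [0.5571, -0.1599], [0.5158, -0.1411]] mean [ 0.545  -0.1315]
  len 0.0456 ang -25.4
  len 0.0412 ang -114.3
  len 0.0454 ang 155.6
  len 0.0420 ang 66.0
handle [[0.5414, -0.1165], [0.5583, -0.1238], [0.5492, -0.1446], [0.5321, -0.1374]] mean [ 0.5452 -0.1306]
  len 0.0184 ang -23.4
  len 0.0227 ang -113.5
  len 0.0186 ang 157.4
  len 0.0229 ang 65.9
rackbot [[0.5303, -0.0945], [0.5822, -0.1182]] mean [ 0.5562 -0.1064]
  len 0.0571 ang -24.6
  len 0.0571 ang 155.4
top handle [[0.5574, -0.1244], [0.552, -0.1458], [0.5298, -0.1385], [0.5368, -0.118]] mean [ 0.544  -0.1317]
  len 0.0221 ang -104.0
  len 0.0234 ang 161.8
  len 0.0216 ang 71.2
  len 0.0216 ang -17.2
top rack [[0.5754, -0.1203], [0.5577, -0.161], [0.5151, -0.1437], [0.5307, -0.1025]] mean [ 0.5447 -0.1318]
  len 0.0444 ang -113.4
  len 0.0460 ang 157.9
  len 0.0441 ang 69.3
  len 0.0481 ang -21.8
stand outer [[0.5196, 0.1541], [0.54, 0.0967], [0.4609, 0.0684], [0.4381, 0.1254]] mean [0.4897 0.1111]
  len 0.0610 ang -70.5
  len 0.0840 ang -160.3
  len 0.0614 ang 111.9
  len 0.0865 ang 19.4
slot [[0.5023, 0.1261], [0.5067, 0.1096], [0.4997, 0.1069], [0.495, 0.1226]] mean [0.5009 0.1163]
  len 0.0171 ang -75.0
  len 0.0075 ang -158.8
  len 0.0164 ang 106.8
  len 0.0081 ang 26.1
shaft [[0.4767, 0.1073]] mean [0.4767 0.1073]
  len 0.0000 ang 0.0
```

```bash
python3 - <<'E'
from h import *
goto([.545,-.1314,.14],-0.413)
goto([.545,-.1314,.081],-0.413)
E
```

```text
{'shift': array([13.1 ,  6.04, -0.03]), 'rows': np.float64(3.459397153974532), 'jaw_now': np.float64(-0.3318), 'turn': np.float64(0.0812), 'rows_turn': np.float64(0.6493628484371428)}
{'shift': array([19.  ,  6.04, -0.03]), 'rows': np.float64(4.781351601664985), 'jaw_now': np.float64(-0.3318), 'turn': np.float64(0.0812), 'rows_turn': np.float64(0.6493628484371428)}
```

```bash
python3 -m creep '[[0,[3.3,3,0],0.04],[0,[6.5,6,0],0.08],[0,[9.8,6,0],0.08],[0,[13.1,6,0],0.08],[0,[13.1,6,0],0.08],[0,[13.1,6,0],0.08]]'
python3 - <<'E'
from h import *
goto([.545,-.1314,.081],-0.413)
im=save('wrist','w3.png')
E
```

```text
time_s: 5.08
ee_pos: [0.5437, -0.1318, 0.1393]
orientation: [-1.528, 1.567, 2.773]
ft_force: [-0.0, 0.0, 1.0]
grip_width: 0.0856
{'shift': array([ 5.83,  0.12, -0.09]), 'rows': np.float64(1.398878238894893), 'jaw_now': np.float64(-0.4123), 'turn': np.float64(0.0007), 'rows_turn': np.float64(0.005419503766972866)}
```

View pics/w3.png

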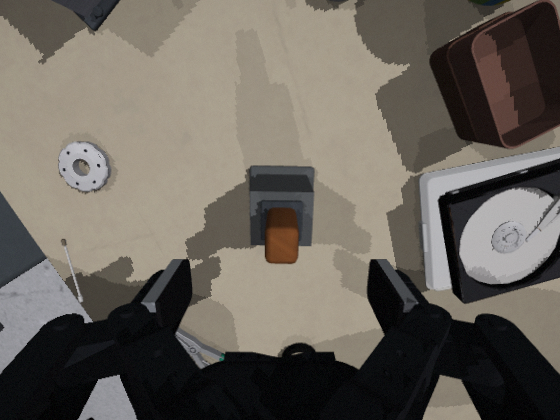

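```bash
python3 -m creep '[[0,[2,0.1,0],0],[0,[4,0.1,0],0],[0,[5.3,0.1,0],0],[0,[5.8,0.1,0],0],[0,[5.8,0.1,0],0]]'
python3 -m creep '[[0.5,[0,0,0],0],[0.7,[0,0,0],0],[0.8,[0,0,0],0],[1,[0,0,0],0],[1,[0,0,0],0],[1,[0,0,0],0],[1,[0,0,0],0],[1,[0,0,0],0]]' 60
```

```text
time_s: 5.55
ee_pos: [0.546, -0.1339, 0.0839]
orientation: [1.735, 1.568, -0.25]
ft_force: [-0.1, -0.7, -0.5]
grip_width: 0.0857
time_s: 6.22
ee_pos: [0.5456, -0.1342, 0.0826]
orientation: [1.759, 1.57, -0.227]
ft_force: [-0.7, -0.9, 5.1]
grip_width: 0.0195
```

```bash
python3 - <<'E'
from h import *
im=save('wrist','w4.png')
s=ctrl.state();print(s['ee_pos'],s['ft_force'],s['wrist_torque'],s['grip_width'])
E
```

```text
[ 0.54562845 -0.13425534  0.08263983] [-0.08897197 -0.29887083  4.36396263] [0.00866459 0.15586998 0.03462039] 0.019210786373172414
```

View pics/w4.png

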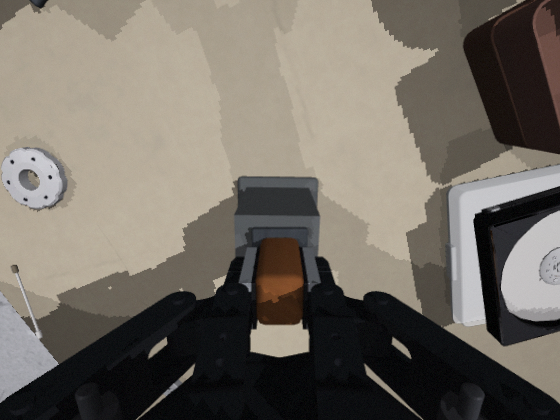

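```bash
python3 -m creep '[[1,[-0.5,0,0],0],[1,[-1.5,0,0],0],[1,[-3.5,0,0],0],[1,[-5.5,0,0],0],[1,[-7.5,0,0],0],[1,[-9.5,0,0],0],[1,[-11.5,0,0],0],[1,[-12,0,0],0]]'
python3 - <<'E'
from h import *
im=save('wrist','w5.png'); s=ctrl.state();print(s['ee_pos'],s['ft_force'],s['wrist_torque'],s['grip_width'])
im=save('top','t5.png')
u=proj(im,s['ee_pos'])[0]; x,y=u.astype(int);print(u)
E
```

```text
time_s: 6.93
ee_pos: [0.5464, -0.1344, 0.2064]
orientation: [1.695, 1.565, -0.291]
ft_force: [0.9, 0.8, 0.6]
grip_width: 0.0195
[ 0.54633923 -0.1344397   0.2055453 ] [ 1.10367533 -0.29403585 -0.76909651] [-0.00739285 -0.01787634  0.04631762] 0.01953308655708252
[342.92540693 201.48159602]
```

View pics/w5.png

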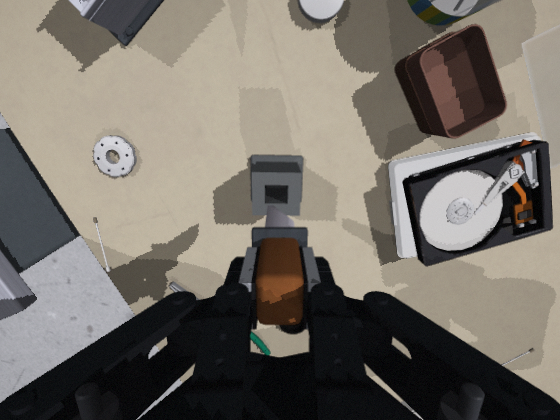

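View pics/t5.png

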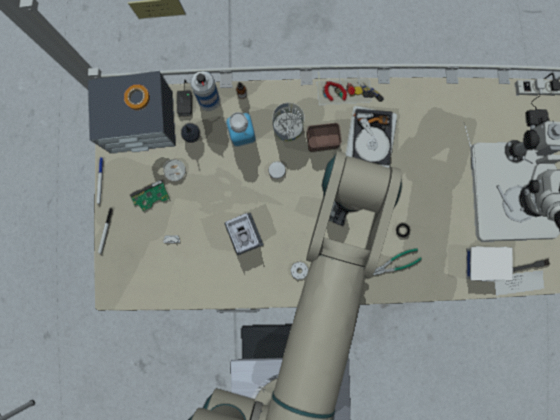

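```bash
python3 - <<'E'
import cv2
a=cv2.imread('pics/w5.png'); c=a[140:260,220:340]
cv2.imwrite('pics/z5.png',cv2.resize(c,None,fx=5,fy=5,interpolation=cv2.INTER_CUBIC))
E
```

```text
(no output)
```

View pics/z5.png

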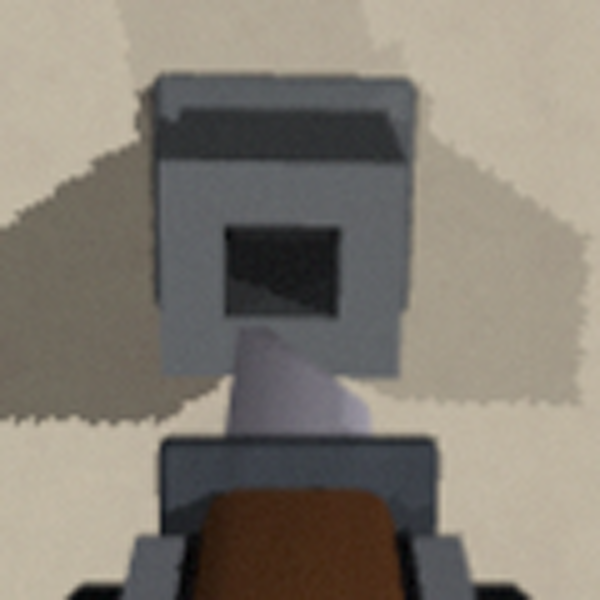

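```bash
python3 - <<'E'
from h import *
a=cv2.imread('pics/w1.png'); c=a[210:300,295:390]
cv2.imwrite('pics/z1.png',cv2.resize(c,None,fx=6.5,fy=6.5,interpolation=cv2.INTER_CUBIC))
# project flange edge from tool frame in wrist camera
im=np.load('w2.npy',allow_pickle=True).item()
T=np.array([[-2.43242947e-05,-2.93137262e-01,9.56070366e-01],[9.99999612e-01,-8.49392190e-04,-2.34987113e-04],[8.80962182e-04,9.56069989e-01,2.93137169e-01]]) # cols: cam axes in tool
ct=np.array([-0.14137956,0.00025577,-0.07441023])
cam=dict(im); cam['R']=T.T; cam['t']=-T.T@ct
for zc in [-.004,-.002,0,.002]:
    F=[[.0056,s*.015,zc-.015] for s in(-1,1)]
    tip=[[.0806,-.009,zc-.005],[.0806,-.007,zc-.005]]
    print(zc,proj(cam,F).round(1).tolist(),proj(cam,tip).round(1).tolist())
np.save('camtool.npy',cam,allow_pickle=True)
E
```

```text
-0.004 [[249.8, 225.0], [307.8, 225.0]] [[267.1, 202.5], [269.7, 202.5]]
-0.002 [[249.9, 228.6], [307.7, 228.6]] [[267.1, 205.0], [269.8, 205.0]]
0 [[250.0, 232.2], [307.6, 232.2]] [[267.2, 207.5], [269.8, 207.5]]
0.002 [[250.1, 235.8], [307.5, 235.7]] [[267.2, 210.0], [269.8, 210.0]]
```

View pics/z1.png

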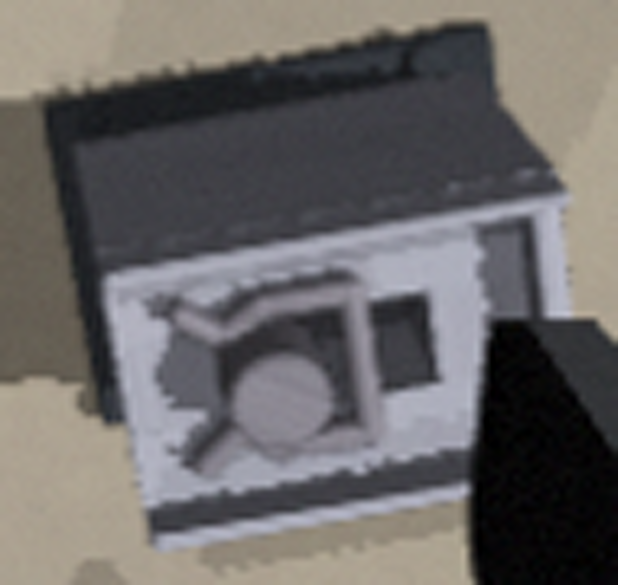

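```bash
python3 - <<'E'
from h import *
im=np.load('w1.npy',allow_pickle=True).item()
def pr(name,pts,z,off,s,im):
    uv=np.array(pts,float)/s+np.array(off)-0.5+0.5/s
    X=ray(im,uv,z)[:,:2]; print(name,np.round(X,4).tolist(),'mean',X.mean(0).round(4)); 
    for i in range(len(X)-1):
        d=X[(i+1)%len(X)]-X[i]; print('  len %.4f ang %.1f'%(np.linalg.norm(d),np.degrees(np.arctan2(d[1],d[0]))))
pr('shaft',[(283,402)],.074,(295,210),6.5,im)
pr('shaft LR',[(232,402),(334,402),(283,352),(283,452)],.074,(295,210),6.5,im)
pr('outer',[(108,275),(565,192)],.07,(295,210),6.5,im)
pr('outer2',[(108,275),(155,548)],.07,(295,210),6.5,im)
pr('near',[(155,548),(470,495)],.07,(295,210),6.5,im)
pr('slotfar',[(428,293),(438,382)],.06,(295,210),6.5,im)
pr('bar',[(355,285),(370,435)],.0645,(295,210),6.5,im)
E
```

```text
shaft [[0.4758, 0.1094]] mean [0.4758 0.1094]
shaft LR [[0.4666, 0.1079], [0.485, 0.1108], [0.4736, 0.1193], [0.4781, 0.0992]] mean [0.4758 0.1093]
  len 0.0187 ang 8.9
  len 0.0143 ang 143.3
  len 0.0206 ang -77.5
outer [[0.4401, 0.1276], [0.518, 0.1564]] mean [0.479 0.142]
  len 0.0830 ang 20.3
outer2 [[0.4401, 0.1276], [0.4597, 0.073]] mean [0.4499 0.1003]
  len 0.0580 ang -70.2
near [[0.4597, 0.073], [0.5162, 0.0934]] mean [0.488  0.0832]
  len 0.0601 ang 19.9
slotfar [[0.502, 0.1287], [0.5084, 0.1108]] mean [0.5052 0.1198]
  len 0.0190 ang -70.5
bar [[0.4866, 0.1302], [0.4965, 0.1001]] mean [0.4916 0.1152]
  len 0.0317 ang -71.8
```

```bash
python3 - <<'E'
from h import *
goto([.4989,.1151,.2],0.347)
E
```

```text
{'shift': array([  0.31, -14.35, -20.93]), 'rows': np.float64(6.0855245389825505), 'jaw_now': np.float64(-0.415), 'turn': np.float64(-0.762), 'rows_turn': np.float64(6.0958304196628035)}
```

```bash
python3 -m creep '[[1,[0,-1.4,-2],-0.08],[1,[0,-4,-6],-0.2],[1,[0,-7,-10],-0.32],[1,[0,-10,-14],-0.44],[1,[0,-12.6,-18.1],-0.56],[1,[0.3,-13.8,-20],-0.68],[1,[0.3,-14.3,-20.8],-0.762],[1,[0.3,-14.35,-20.9],-0.762]]'
python3 -m creep '[[1,[0,0,0],0],[1,[0,0,0],0]]'
python3 - <<'E'
from h import *
im=save('wrist','w6.png'); np.save('w6.npy',im,allow_pickle=True)
goto([.4989,.1151,.2],0.347)
s=ctrl.state();print(s['ee_pos'],s['ft_force'],s['wrist_torque'],s['grip_width'])
a=cv2.imread('pics/w6.png'); c=a[120:260,200:360]
cv2.imwrite('pics/z6.png',cv2.resize(c,None,fx=4.5,fy=4.5,interpolation=cv2.INTER_CUBIC))
E
```

```text
time_s: 7.7
ee_pos: [0.4966, 0.1185, 0.197]
orientation: [-2.115, 1.567, 2.953]
ft_force: [-0.2, -0.8, -1.0]
grip_width: 0.0193
time_s: 7.87
ee_pos: [0.498, 0.1143, 0.198]
orientation: [-1.548, 1.569, -2.773]
ft_force: [-0.1, -0.5, -0.9]
grip_width: 0.0192
{'shift': array([-0.18,  0.1 , -0.09]), 'rows': np.float64(0.053594575455369456), 'jaw_now': np.float64(0.3445), 'turn': np.float64(-0.0025), 'rows_turn': np.float64(0.019876160370646545)}
[0.49825632 0.11387773 0.19824316] [-0.0598588   0.34073062 -1.36009401] [-0.01820846 -0.00265772 -0.04446796] 0.019493931429409982
```

View pics/z6.png

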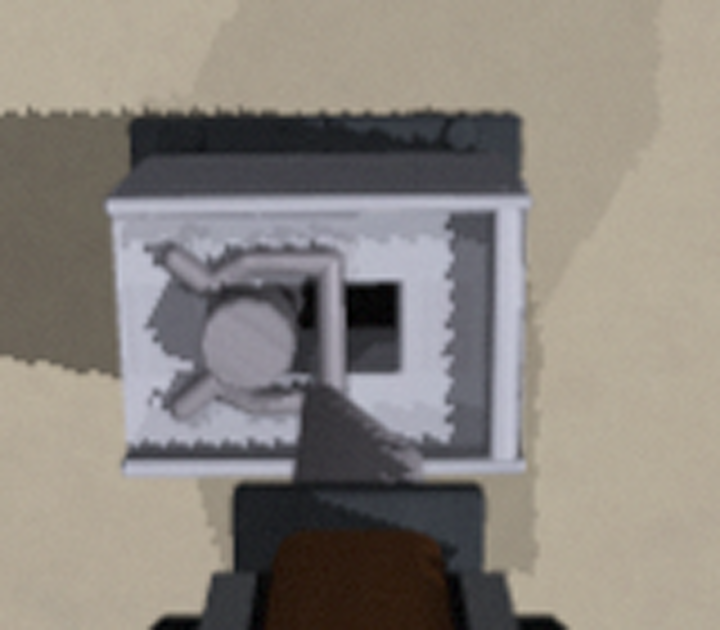

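```bash
python3 - <<'E'
from h import *
im=np.load('w6.npy',allow_pickle=True).item()
p,R=tool()
def pr(name,pts,z):
    s=4.5;uv=np.array(pts,float)/s+np.array((200,120))-0.5+0.5/s
    X=ray(im,uv,z); T=(X-p)@R; print(name,np.round(X[:,:2],4).tolist(),'tool yz mm',(T[:,1:]*1000).round(1).tolist())
pr('shaft c,L,R,t,b',[(248,340),(202,340),(294,340),(248,294),(248,387)],.074)
pr('slot far',[(400,283),(400,372)],.06)
pr('bar in/out near top',[(322,330),(345,330)],.0645)
pr('walls y',[(320,200),(320,472)],.07)
pr('xend',[(110,205),(528,198)],.07)
pr('tip',[(305,385),(325,385)],p[2]-.0806)
E
```

```text
shaft c,L,R,t,b [[0.4762, 0.1101], [0.4675, 0.1069], [0.4849, 0.1132], [0.4732, 0.1191], [0.4793, 0.1007]] tool yz mm [[-21.9, -3.9], [-31.2, -3.9], [-12.6, -3.9], [-21.7, -13.4], [-22.1, 6.0]]
slot far [[0.5023, 0.1286], [0.509, 0.1104]] tool yz mm [[9.0, -12.5], [9.2, 6.9]]
bar in/out near top [[0.4901, 0.1146], [0.4946, 0.1163]] tool yz mm [[-7.3, -3.5], [-2.5, -3.5]]
walls y [[0.4806, 0.141], [0.4995, 0.0868]] tool yz mm [[-7.3, -31.5], [-7.8, 25.9]]
xend [[0.4416, 0.126], [0.5192, 0.1553]] tool yz mm [[-49.0, -30.5], [33.9, -31.9]]
tip [[0.4873, 0.1182], [0.4905, 0.1193]] tool yz mm [[-8.7, -7.7], [-5.3, -7.7]]
```

```bash
python3 -m creep '[[1,[1,0,-0.05],0],[1,[2.5,0,-0.05],0],[1,[4,0,-0.05],0],[1,[4.5,0,-0.05],0],[1,[4.7,0,-0.05],0],[1,[4.75,0,-0.05],0],[1,[4.75,0,-0.05],0]]'
python3 - <<'E'
from h import *
im=save('wrist','w7.png'); np.save('w7.npy',im,allow_pickle=True)
s=ctrl.state();print(s['ee_pos'],s['ft_force'],s['wrist_torque'],s['grip_width']); print(goto(s['ee_pos'],.347))
a=cv2.imread('pics/w7.png'); c=a[140:280,200:360]
cv2.imwrite('pics/z7.png',cv2.resize(c,None,fx=4.5,fy=4.5,interpolation=cv2.INTER_CUBIC))
E
```

```text
time_s: 8.5
ee_pos: [0.4985, 0.1152, 0.1521]
orientation: [1.454, 1.57, 0.23]
ft_force: [-0.3, 0.5, -1.4]
grip_width: 0.0193
[0.4985801  0.1152784  0.15241996] [ 0.16487576 -0.24742812 -0.09457208] [-0.01023744 -0.07021323  0.01904161] 0.019380436120721815
{'shift': array([0., 0., 0.]), 'rows': np.float64(0.0), 'jaw_now': np.float64(0.3465), 'turn': np.float64(-0.0005), 'rows_turn': np.float64(0.00430690270023959)}
{'shift': array([0., 0., 0.]), 'rows': np.float64(0.0), 'jaw_now': np.float64(0.3465), 'turn': np.float64(-0.0005), 'rows_turn': np.float64(0.00430690270023959)}
```

View pics/z7.png

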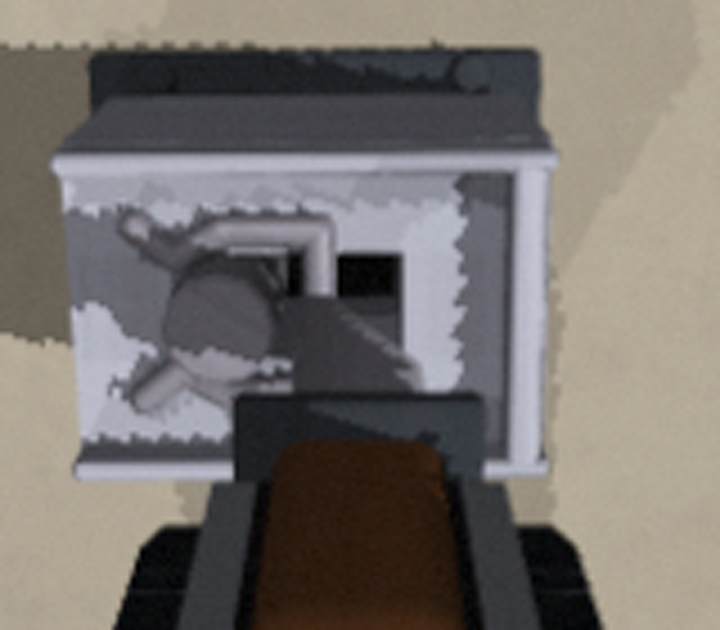

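```bash
python3 -m creep '[[1,[0.15,0,0],0],[1,[0.25,-0.05,0],0],[1,[0.25,-0.1,0],0],[1,[0.25,-0.1,0],0]]'
python3 -m creep '[[1,[0,-0.05,0],0],[1,[0,-0.05,0],0]]'
python3 -m creep '[[1,[0,-0.05,0],0],[1,[0,-0.05,0],0]]'
```

```text
time_s: 8.88
ee_pos: [0.4971, 0.1151, 0.1492]
orientation: [1.844, 1.571, 0.62]
ft_force: [0.1, 0.4, -1.8]
grip_width: 0.0193
time_s: 9.05
ee_pos: [0.4967, 0.1149, 0.1492]
orientation: [1.572, 1.571, 0.348]
ft_force: [0.0, 0.3, -1.5]
grip_width: 0.0193
time_s: 9.22
ee_pos: [0.4962, 0.1147, 0.1491]
orientation: [2.227, 1.571, 1.003]
ft_force: [0.4, -0.3, -1.1]
grip_width: 0.0193
```

```bash
python3 -m creep '[[1,[0,-0.03,0],0],[1,[0,-0.03,0],0]]'
python3 -m creep '[[1,[0,-0.03,0],0],[1,[0,-0.03,0],0]]'
python3 -m creep '[[1,[0,-0.03,0],0],[1,[0,-0.03,0],0]]'
```

```text
time_s: 9.38
ee_pos: [0.4959, 0.1146, 0.1491]
orientation: [-3.103, 1.571, 1.957]
ft_force: [0.2, -0.0, -1.4]
grip_width: 0.0192
time_s: 9.55
ee_pos: [0.4956, 0.1145, 0.1491]
orientation: [2.165, 1.571, 0.942]
ft_force: [-0.1, 0.0, -0.9]
grip_width: 0.0194
time_s: 9.72
ee_pos: [0.4954, 0.1144, 0.1491]
orientation: [2.654, 1.571, 1.43]
ft_force: [-0.4, -0.5, -2.5]
grip_width: 0.0194
```

```bash
python3 -m creep '[[1,[0,-0.03,0],0],[1,[0,-0.03,0],0]]'
python3 -m creep '[[1,[0,-0.03,0],0],[1,[0,-0.03,0],0]]'
```

```text
time_s: 9.88
ee_pos: [0.4951, 0.1144, 0.1491]
orientation: [3.088, 1.571, 1.864]
ft_force: [-0.0, 0.1, -2.3]
grip_width: 0.0197
time_s: 10.05
ee_pos: [0.4948, 0.1142, 0.1491]
orientation: [2.699, 1.571, 1.475]
ft_force: [-0.7, -0.3, -0.8]
grip_width: 0.0194
```

```bash
python3 -m creep '[[1,[0,-0.03,0],0],[1,[0,-0.03,0],0]]'
python3 -m creep '[[1,[0,-0.03,0],0],[1,[0,-0.03,0],0]]'
```

```text
time_s: 10.22
ee_pos: [0.4945, 0.1142, 0.1491]
orientation: [2.425, 1.571, 1.202]
ft_force: [-1.0, -0.7, -1.2]
grip_width: 0.0192
time_s: 10.38
ee_pos: [0.4942, 0.1141, 0.1491]
orientation: [2.101, 1.571, 0.877]
ft_force: [0.1, -0.0, -1.3]
grip_width: 0.0199
```

```bash
python3 - <<'E'
from h import *
im=save('wrist','w8.png'); np.save('w8.npy',im,allow_pickle=True)
s=ctrl.state();print(s['ee_pos'],s['ft_force'],s['wrist_torque'],s['grip_width'])
a=cv2.imread('pics/w8.png'); c=a[170:250,220:320]
cv2.imwrite('pics/z8.png',cv2.resize(c,None,fx=7.5,fy=7.5,interpolation=cv2.INTER_CUBIC))
E
```

```text
[0.494236   0.11405383 0.14909568] [-0.02795059 -0.17334261 -1.82790734] [ 0.00236201  0.00987866 -0.05262207] 0.019211238472070895
```

View pics/z8.png

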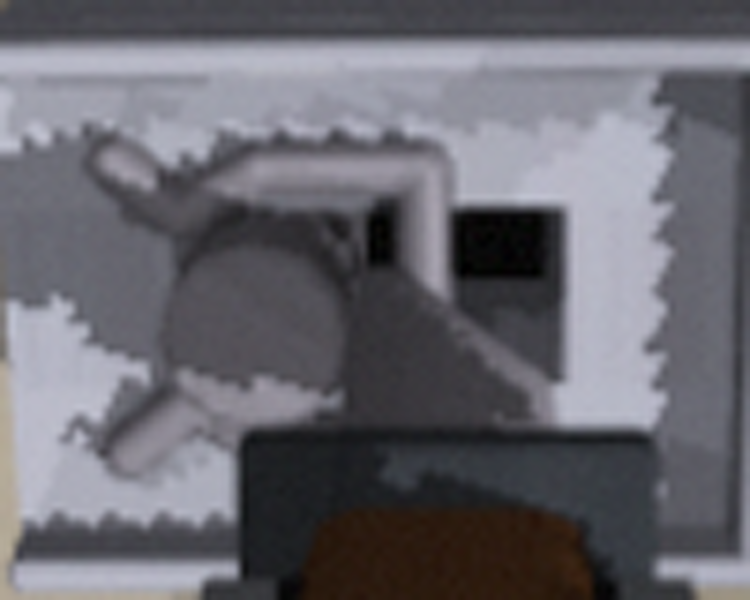

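```bash
python3 -m creep '[[1,[0,-0.03,0],0],[1,[0,-0.03,0],0]]'
python3 -m creep '[[1,[0,-0.03,0],0],[1,[0,-0.03,0],0]]'
```

```text
time_s: 10.6
ee_pos: [0.4939, 0.1139, 0.1491]
orientation: [2.606, 1.571, 1.382]
ft_force: [-0.8, -0.5, -1.7]
grip_width: 0.0192
time_s: 10.77
ee_pos: [0.4937, 0.1139, 0.1491]
orientation: [1.799, 1.57, 0.575]
ft_force: [0.1, 0.3, -1.5]
grip_width: 0.0194
```

```bash
python3 -m creep '[[1,[0,-0.03,0],0],[1,[0,-0.03,0],0]]'
python3 -m creep '[[1,[0,-0.03,0],0],[1,[0,-0.03,0],0]]'
```

```text
time_s: 10.93
ee_pos: [0.4936, 0.1138, 0.1492]
orientation: [1.641, 1.57, 0.417]
ft_force: [0.9, 1.7, -1.5]
grip_width: 0.0192
time_s: 11.1
ee_pos: [0.4935, 0.1137, 0.1493]
orientation: [1.569, 1.57, 0.345]
ft_force: [2.7, 0.3, -2.3]
grip_width: 0.0194
```

```bash
python3 - <<'E'
from h import *
im=np.load('w8.npy',allow_pickle=True).item()
p=np.array([.494236,.11405,.1491]); R=tool()[1]
def pr(name,pts,z):
    s=7.5;uv=np.array(pts,float)/s+np.array((220,170))-0.5+0.5/s
    X=ray(im,uv,z); T=(X-p)@R; print(name,np.round(X[:,:2],4).tolist(),'tool yz mm',(T[:,1:]*1000).round(1).tolist())
pr('slot far corner',[(565,205)],.06)
pr('tip',[(370,262),(405,268)],.0685)
pr('shaft top t,b',[(255,240),(250,428)],.074)
pr('walls',[(400,40),(150,588)],.07)
E
```

```text
slot far corner [[0.5024, 0.1291]] tool yz mm [[12.7, -11.4]]
tip [[0.4846, 0.1188], [0.4882, 0.1194]] tool yz mm [[-7.6, -7.8], [-4.0, -7.1]]
shaft top t,b [[0.4727, 0.1187], [0.4786, 0.0997]] tool yz mm [[-18.7, -11.7], [-19.7, 8.2]]
walls [[0.4797, 0.1418], [0.4745, 0.0773]] tool yz mm [[-4.3, -31.0], [-31.2, 27.9]]
```

```bash
python3 -m creep '[[1,[0,0.09,0.08],0],[1,[0.1,0.09,0.08],0],[1,[0.25,0.09,0.08],0],[1,[0.4,0.09,0.08],0],[1,[0.5,0.09,0.08],0]]'
python3 -m creep '[[1,[0.1,0,0],0],[1,[0.2,0,0],0],[1,[0.3,0,0],0]]'
```

```text
time_s: 11.52
ee_pos: [0.4941, 0.1131, 0.1437]
orientation: [-1.831, 1.57, -3.055]
ft_force: [0.5, 0.4, -2.2]
grip_width: 0.0192
time_s: 11.77
ee_pos: [0.4941, 0.1132, 0.1409]
orientation: [-1.808, 1.571, -3.032]
ft_force: [0.2, -0.6, -0.2]
grip_width: 0.0196
```

```bash
python3 -m creep '[[1,[0.1,0,0],0],[1,[0.2,0,0],0],[1,[0.3,0,0],0]]'
python3 -m creep '[[1,[0.1,0,0],0],[1,[0.2,0,0],0],[1,[0.3,0,0],0]]'
python3 - <<'E'
from h import *
im=save('wrist','w9.png')
a=cv2.imread('pics/w9.png'); c=a[170:250,220:320]
cv2.imwrite('pics/z9.png',cv2.resize(c,None,fx=7.5,fy=7.5,interpolation=cv2.INTER_CUBIC))
E
```

```text
time_s: 12.02
ee_pos: [0.4941, 0.1132, 0.138]
orientation: [-1.857, 1.571, -3.081]
ft_force: [0.3, 0.1, -0.5]
grip_width: 0.0191
time_s: 12.27
ee_pos: [0.4942, 0.1131, 0.1353]
orientation: [-0.875, 1.571, -2.099]
ft_force: [-2.7, -0.1, 2.0]
grip_width: 0.0192
```

View pics/z9.png

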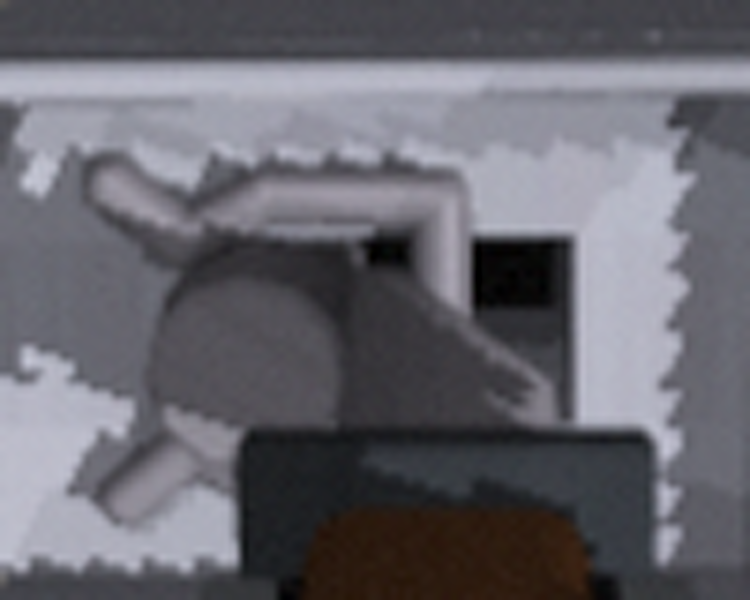

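```bash
python3 -m creep '[[1,[0.1,0,0],0],[1,[0.2,0,0],0],[1,[0.3,0,0],0]]'
python3 -m creep '[[1,[0.1,0,0],0],[1,[0.2,0,0],0],[1,[0.3,0,0],0]]'
python3 -m creep '[[1,[0.1,0,0],0],[1,[0.2,0,0],0],[1,[0.3,0,0],0]]'
```

```text
time_s: 12.57
ee_pos: [0.4942, 0.1131, 0.1324]
orientation: [0.89, 1.571, -0.334]
ft_force: [-3.4, -1.8, 4.4]
grip_width: 0.0195
time_s: 12.82
ee_pos: [0.4942, 0.1131, 0.1295]
orientation: [0.632, 1.571, -0.592]
ft_force: [-4.2, -1.8, 6.9]
grip_width: 0.0194
time_s: 13.07
ee_pos: [0.4943, 0.1131, 0.1266]
orientation: [0.923, 1.571, -0.301]
ft_force: [-4.1, -0.8, 2.6]
grip_width: 0.0192
```

```bash
python3 -m creep '[[1,[0.1,0,0],0],[1,[0.2,0,0],0],[1,[0.3,0,0],0]]'
python3 -m creep '[[1,[0.1,0,0],0],[1,[0.2,0,0],0],[1,[0.3,0,0],0]]'
python3 -m creep '[[1,[0.1,0,0],0],[1,[0.2,0,0],0],[1,[0.3,0,0],0]]'
```

```text
time_s: 13.32
ee_pos: [0.4942, 0.1132, 0.1229]
orientation: [-2.799, 1.571, 2.26]
ft_force: [-2.6, -1.6, 3.7]
grip_width: 0.0191
time_s: 13.57
ee_pos: [0.4942, 0.1132, 0.1199]
orientation: [-2.333, 1.571, 2.726]
ft_force: [-3.8, -1.0, 2.9]
grip_width: 0.0192
time_s: 13.82
ee_pos: [0.4942, 0.1132, 0.1166]
orientation: [-2.397, 1.571, 2.662]
ft_force: [-1.0, -0.6, -0.8]
grip_width: 0.0196
```

```bash
python3 - <<'E'
from h import *
im=save('wrist','w10.png')
a=cv2.imread('pics/w10.png'); c=a[150:280,210:350]
cv2.imwrite('pics/z10.png',cv2.resize(c,None,fx=5,fy=5,interpolation=cv2.INTER_CUBIC))
s=ctrl.state(); print(s['ft_force'],s['ee_pos'])
E
```

```text
[-0.70996417 -0.27665615 -0.54019113] [0.49417794 0.11324489 0.11634061]
```

View pics/z10.png

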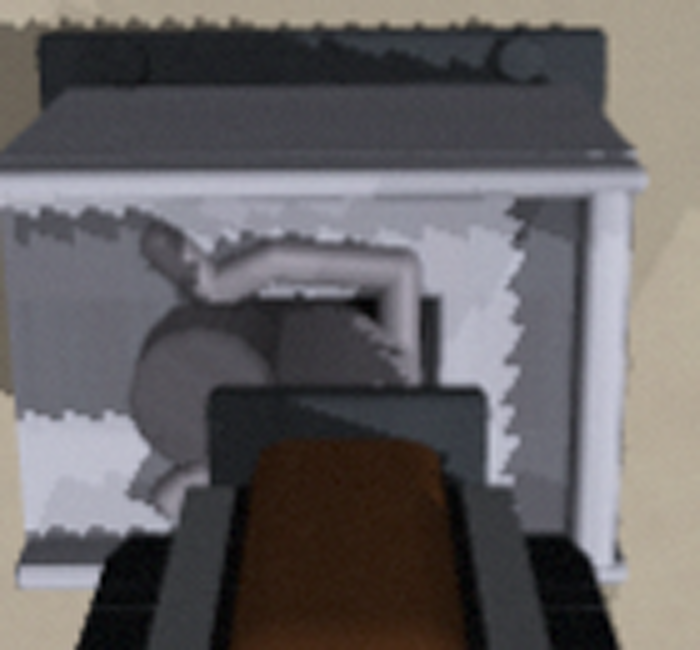

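```bash
python3 -m creep '[[1,[0.1,0,0],0],[1,[0.2,0,0],0],[1,[0.2,0,0],0]]'
python3 -m creep '[[1,[0.1,0,0],0],[1,[0.2,0,0],0],[1,[0.2,0,0],0]]'
```

```text
time_s: 14.12
ee_pos: [0.4943, 0.1133, 0.1147]
orientation: [2.712, 1.571, 1.488]
ft_force: [-0.8, 0.4, -1.2]
grip_width: 0.0192
time_s: 14.37
ee_pos: [0.4942, 0.1132, 0.1128]
orientation: [-2.666, 1.571, 2.394]
ft_force: [-0.6, 0.1, -1.3]
grip_width: 0.0192
```

```bash
python3 - <<'E'
from h import *
im=save('wrist','w11.png')
a=cv2.imread('pics/w11.png'); c=a[150:280,210:350]
cv2.imwrite('pics/z11.png',cv2.resize(c,None,fx=5,fy=5,interpolation=cv2.INTER_CUBIC))
s=ctrl.state(); print(s['ft_force'],s['ee_pos'])
E
```

```text
[ 0.99889429  0.31631507 -0.2045981 ] [0.4942303  0.11320087 0.1129437 ]
```

View pics/z11.png

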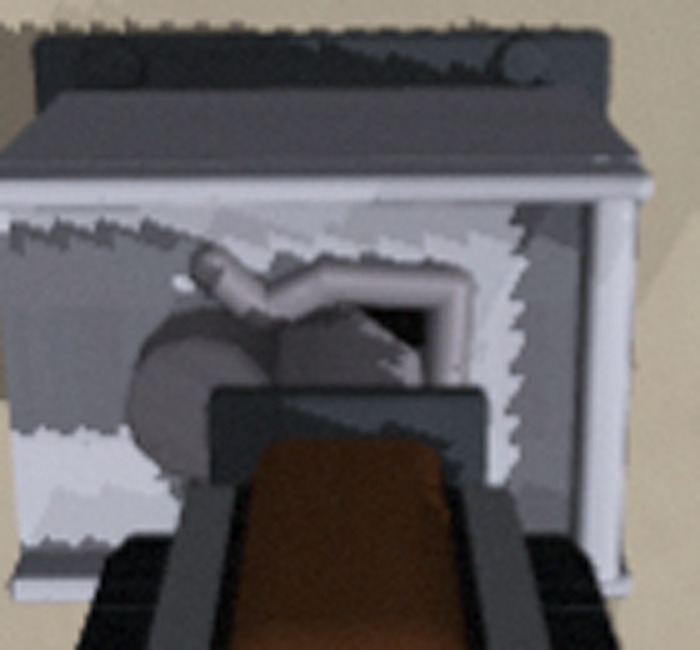

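```bash
for i in 1; do :; done; python3 -m creep '[[1,[0.1,0,0],0],[1,[0.15,0,0],0],[1,[0.15,0,0],0]]'
python3 -m creep '[[1,[0.1,0,0],0],[1,[0.1,0,0],0]]'
python3 -m creep '[[1,[0.1,0,0],0],[1,[0.1,0,0],0]]'
python3 -m creep '[[1,[0.1,0,0],0],[1,[0.1,0,0],0]]'
```

```text
time_s: 14.67
ee_pos: [0.4942, 0.1132, 0.1114]
orientation: [-2.361, 1.571, 2.699]
ft_force: [-0.6, 0.1, -1.6]
grip_width: 0.0194
time_s: 14.83
ee_pos: [0.4942, 0.1132, 0.1104]
orientation: [-2.24, 1.571, 2.819]
ft_force: [-0.5, 0.6, -1.4]
grip_width: 0.0192
time_s: 15.0
ee_pos: [0.4942, 0.1132, 0.1094]
orientation: [-2.1, 1.571, 2.959]
ft_force: [0.1, -0.4, -1.9]
grip_width: 0.0196
time_s: 15.17
ee_pos: [0.4942, 0.1132, 0.1084]
orientation: [-2.015, 1.571, 3.045]
ft_force: [1.1, 0.5, -1.4]
grip_width: 0.0193
```

```bash
python3 -m creep '[[1,[0.08,0,0],0],[1,[0.08,0,0],0]]'
python3 -m creep '[[1,[0.08,0,0],0],[1,[0.08,0,0],0]]'
```

```text
time_s: 15.33
ee_pos: [0.4942, 0.1132, 0.1076]
orientation: [-2.166, 1.571, 2.894]
ft_force: [0.2, -0.2, -1.0]
grip_width: 0.0198
time_s: 15.5
ee_pos: [0.4942, 0.1132, 0.1068]
orientation: [-2.161, 1.571, 2.899]
ft_force: [0.3, 0.5, -1.6]
grip_width: 0.0196
```

```bash
python3 -m creep '[[1,[0.08,0,0],0],[1,[0.08,0,0],0]]'
python3 -m creep '[[1,[0.08,0,0],0],[1,[0.08,0,0],0]]'
```

```text
time_s: 15.67
ee_pos: [0.4942, 0.1132, 0.106]
orientation: [-2.171, 1.571, 2.888]
ft_force: [0.3, -0.2, -0.9]
grip_width: 0.0191
time_s: 15.83
ee_pos: [0.4942, 0.1132, 0.1052]
orientation: [-2.293, 1.571, 2.766]
ft_force: [-0.5, 0.1, -1.9]
grip_width: 0.0192
```

```bash
python3 -m creep '[[1,[0.08,0,0],0],[1,[0.08,0,0],0]]'
python3 -m creep '[[1,[0.08,0,0],0],[1,[0.08,0,0],0]]'
```

```text
time_s: 16.0
ee_pos: [0.4942, 0.1132, 0.1044]
orientation: [-2.283, 1.571, 2.776]
ft_force: [-0.8, -0.4, -1.2]
grip_width: 0.0198
time_s: 16.17
ee_pos: [0.4943, 0.1132, 0.1038]
orientation: [1.643, 1.571, 0.419]
ft_force: [0.4, 0.1, -0.9]
grip_width: 0.0193
```

```bash
python3 -m creep '[[1,[0.08,0,0],0],[1,[0.08,0,0],0]]'
python3 -m creep '[[1,[0.08,0,0],0],[1,[0.08,0,0],0]]'
```

```text
time_s: 16.33
ee_pos: [0.4944, 0.1132, 0.1033]
orientation: [1.539, 1.57, 0.315]
ft_force: [-0.8, 1.0, 1.1]
grip_width: 0.0196
time_s: 16.5
ee_pos: [0.4945, 0.1132, 0.1027]
orientation: [1.452, 1.57, 0.228]
ft_force: [-1.3, -0.4, 4.5]
grip_width: 0.019
```

```bash
python3 -m creep '[[1,[0.02,0,0],0],[1,[0.02,0,0],0],[1,[0.02,0,0],0]]'
```

```text
time_s: 16.75
ee_pos: [0.4945, 0.1132, 0.1025]
orientation: [1.485, 1.57, 0.261]
ft_force: [-2.2, -0.3, 5.4]
grip_width: 0.0196
```

```bash
python3 -m creep '[[1,[0,0,0],0],[1,[0,0,0],0],[1,[0,0,0],0],[1,[0,0,0],0],[1,[0,0,0],0],[1,[0,0,0],0]]'
```

```text
time_s: 17.25
ee_pos: [0.4945, 0.1132, 0.1025]
orientation: [1.497, 1.57, 0.273]
ft_force: [-1.9, 0.7, 5.9]
grip_width: 0.0191
```

```bash
python3 - <<'E'
from h import *
im=save('wrist','w12.png')
a=cv2.imread('pics/w12.png'); c=a[150:280,210:350]
cv2.imwrite('pics/z12.png',cv2.resize(c,None,fx=5,fy=5,interpolation=cv2.INTER_CUBIC))
for _ in range(4):
    s=ctrl.state(); print(s['ft_force'],s['ee_pos']); ctrl.look_for('wrist','pad')
E
```

```text
[-1.74579054 -1.34283862  5.35790642] [0.49448171 0.11321837 0.10253698]
[-1.05060909 -1.03247134  5.8078302 ] [0.49448834 0.11321331 0.10251426]
[-1.30294145 -0.32130034  5.26308777] [0.49449921 0.11323134 0.10254828]
[-1.81646431  0.05029042  5.13613424] [0.49447243 0.11321578 0.10252658]
```

View pics/z12.png

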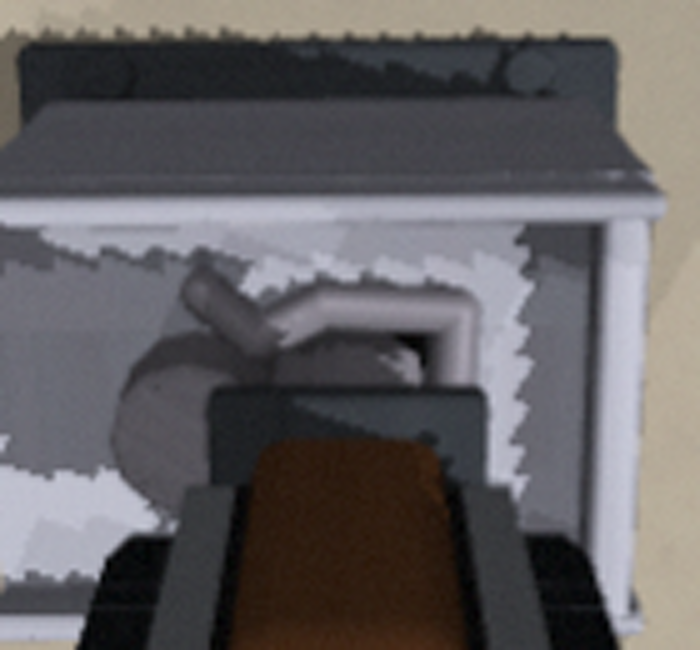

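```bash
python3 -m creep '[[1,[-0.1,0,0],0],[1,[-0.3,0,0],0],[1,[-0.6,0,0],0],[1,[-1,0,0],0],[1,[-1.4,0,0],0],[1,[-1.8,0,0],0],[1,[-2.2,0,0],0],[1,[-2.6,0,0],0]]'
python3 -m creep '[[1,[-0.5,0,0],0],[1,[-1,0,0],0],[1,[-1.5,0,0],0],[1,[-2,0,0],0]]'
python3 - <<'E'
from h import *
im=save('wrist','w13.png')
a=cv2.imread('pics/w13.png'); c=a[140:280,200:360]
cv2.imwrite('pics/z13.png',cv2.resize(c,None,fx=4.5,fy=4.5,interpolation=cv2.INTER_CUBIC))
# pocket in w5, via tool-frame camera; TCP z=.2060
cam=np.load('camtool.npy',allow_pickle=True).item()
K=np.array([[cam['fx'],0,cam['cx']],[0,cam['fy'],cam['cy']],[0,0,1]])
s=5; pts=np.array([(225,228),(341,226),(338,317),(225,318)])/s+np.array((220,140))-.4
n=cv2.undistortPoints(pts.reshape(-1,1,2).astype(float),K,np.array(cam['dist'],float)).reshape(-1,2)
R=cam['R'];c0=-R.T@cam['t']
for q in n:
    d=R.T@np.array([q[0],q[1],1]); print((c0+d*((.206-.072)-c0[0])/d[0])*1000)
E
```

```text
time_s: 18.17
ee_pos: [0.4942, 0.1131, 0.1284]
orientation: [-2.064, 1.571, 2.995]
ft_force: [0.5, 0.5, -1.0]
grip_width: 0.0192
time_s: 18.5
ee_pos: [0.4943, 0.1132, 0.1486]
orientation: [1.605, 1.571, 0.381]
ft_force: [-0.2, 0.1, -1.3]
grip_width: 0.0196
[134.         -13.35779206 -10.07021325]
[134.           8.21197522 -10.43116046]
[134.           7.77414341   7.21163088]
[134.         -13.61717504   7.38993527]
```

View pics/z13.png

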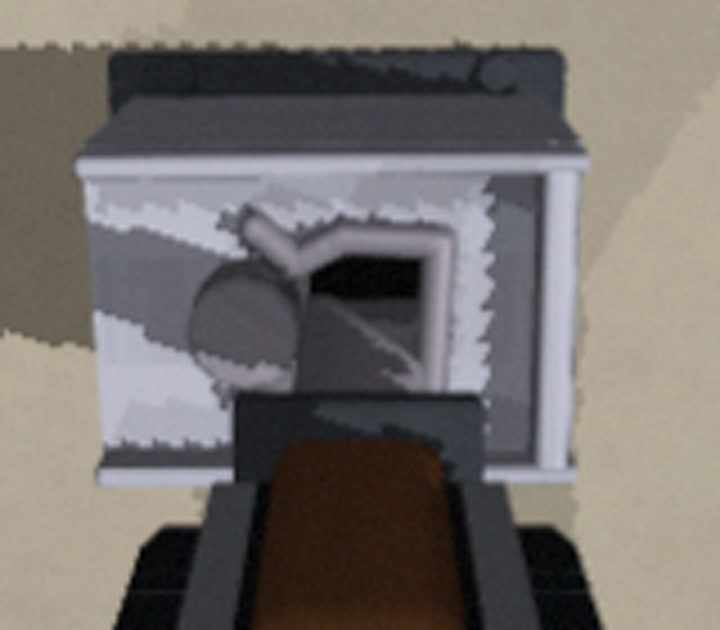

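```bash
python3 -m creep '[[1,[-2,0,0],0],[1,[-4,0,0],0],[1,[-5.3,0,0],0],[1,[-5.5,0,0],0]]'
python3 - <<'E'
from h import *
goto([.5443,-.1342,.2],-0.415)
E
```

```text
time_s: 18.88
ee_pos: [0.4953, 0.1134, 0.2061]
orientation: [1.393, 1.566, 0.169]
ft_force: [-0.1, 0.2, -1.4]
grip_width: 0.0193
{'shift': array([ 0.61, -3.82, 24.95]), 'rows': np.float64(6.053676533183746), 'jaw_now': np.float64(0.347), 'turn': np.float64(0.762), 'rows_turn': np.float64(6.096162828184001)}
```

```bash
python3 -m creep '[[1,[0,-0.3,2],0.08],[1,[0,-0.9,6],0.2],[1,[0,-1.5,10],0.32],[1,[0,-2.2,14],0.44],[1,[0,-2.8,18],0.56],[1,[0.3,-3.4,22],0.68],[1,[0.5,-3.7,24.5],0.762],[1,[0.5,-3.8,24.95],0.762]]'
python3 -m creep '[[1,[0,0,0],0],[1,[0,0,0],0],[1,[0,0,0],0]]'
python3 - <<'E'
from h import *
goto([.5443,-.1342,.2],-0.415)
im=save('wrist','w14.png'); np.save('w14.npy',im,allow_pickle=True)
a=cv2.imread('pics/w14.png'); c=a[140:260,220:340]
cv2.imwrite('pics/z14.png',cv2.resize(c,None,fx=5,fy=5,interpolation=cv2.INTER_CUBIC))
E
```

```text
time_s: 19.55
ee_pos: [0.5429, -0.1384, 0.1959]
orientation: [-1.032, 1.568, -3.026]
ft_force: [0.0, -0.8, -1.8]
grip_width: 0.0188
time_s: 19.8
ee_pos: [0.5433, -0.1332, 0.1978]
orientation: [-2.24, 1.57, 2.06]
ft_force: [0.3, -1.0, -0.4]
grip_width: 0.0192
{'shift': array([-0.22,  0.14,  0.05]), 'rows': np.float64(0.06413839208845265), 'jaw_now': np.float64(-0.4129), 'turn': np.float64(0.0021), 'rows_turn': np.float64(0.017067542198839547)}
```

View pics/z14.png

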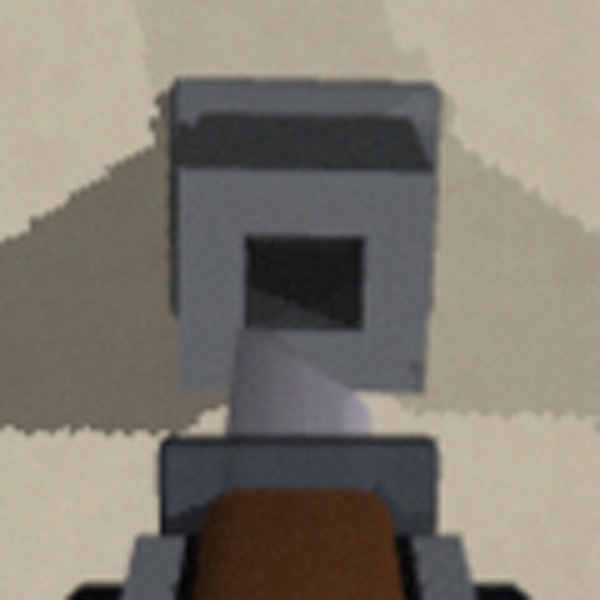

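```bash
python3 - <<'E'
from h import *
cam=np.load('w14.npy',allow_pickle=True).item()
p,R=tool(); print(p,R[:,0])
def f(pts,z):
    uv=np.array(pts)/5+np.array((220,140))-.4
    return ((ray(cam,uv,z)-p)@R*1000).round(1).tolist()
print(f([(245,236),(364,236),(362,328),(246,328)],.072))
print(f([(178,170),(434,170),(424,392),(182,392)],.072))
print('flange',f([(160,438),(437,438)],p[2]-.0056),'tip',f([(240,330),(270,330)],p[2]-.0806))
E
```

```text
[ 0.54334768 -0.13304996  0.1979658 ] [ 8.17632166e-05  3.30513616e-04 -9.99999942e-01]
[[126.0, -9.3, -11.0], [126.0, 12.2, -11.0], [126.0, 12.0, 6.4], [126.0, -9.4, 6.4]]
[[126.0, -21.2, -23.1], [126.0, 24.5, -23.1], [126.0, 23.7, 18.9], [126.0, -21.4, 18.9]]
flange [[5.6, -13.9, -18.5], [5.6, 14.8, -18.5]] tip [[80.6, -8.6, -7.2], [80.6, -4.0, -7.2]]
```

```bash
python3 -m creep '[[1,[0.5,0.06,0.03],0],[1,[1.5,0.12,0.03],0],[1,[2.5,0.12,0.03],0],[1,[3.2,0.12,0.03],0],[1,[3.5,0.12,0.03],0],[1,[3.5,0.12,0.03],0],[1,[3.5,0.12,0.03],0]]'
python3 - <<'E'
from h import *
goto([.5443,-.1342,.16],-0.415)
im=save('wrist','w15.png'); np.save('w15.npy',im,allow_pickle=True)
a=cv2.imread('pics/w15.png'); c=a[140:260,220:340]
cv2.imwrite('pics/z15.png',cv2.resize(c,None,fx=5,fy=5,interpolation=cv2.INTER_CUBIC))
E
```

```text
time_s: 20.43
ee_pos: [0.5443, -0.1351, 0.1628]
orientation: [-1.632, 1.57, 2.665]
ft_force: [0.7, -0.2, -1.1]
grip_width: 0.0193
{'shift': array([ 0.28, -0.04, -0.08]), 'rows': np.float64(0.07066040263591361), 'jaw_now': np.float64(-0.415), 'turn': np.float64(0.0), 'rows_turn': np.float64(0.00032406808403884213)}
```

View pics/z15.png

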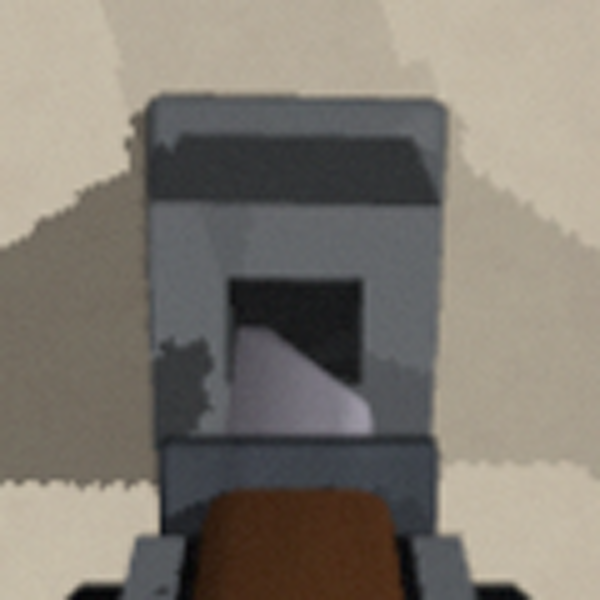

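```bash
python3 - <<'E'
from h import *
cam=np.load('w15.npy',allow_pickle=True).item()
p,R=tool(); print(p)
def f(pts,z):
    uv=np.array(pts)/5+np.array((220,140))-.4
    return ((ray(cam,uv,z)-p)@R*1000).round(1).tolist()
print(f([(229,279),(362,280),(360,383),(231,383)],.072))
print(f([(150,205),(442,205)],.072))
print('tip',f([(238,328),(268,328)],p[2]-.0806))
E
```

```text
[ 0.54449416 -0.13517321  0.16328602]
[[91.3, -10.9, -12.5], [91.3, 10.2, -12.3], [91.3, 10.1, 4.9], [91.3, -10.8, 4.9]]
[[91.3, -23.0, -24.5], [91.3, 22.6, -24.5]]
tip [[80.6, -9.1, -7.7], [80.6, -4.5, -7.7]]
```

```bash
python3 -m creep '[[1,[0,-0.03,-0.1],0],[1,[0.3,-0.03,-0.1],0],[1,[0.8,-0.03,-0.1],0],[1,[1.3,-0.03,-0.1],0],[1,[1.8,-0.03,-0.1],0],[1,[2.3,-0.03,-0.1],0]]'
python3 -m creep '[[1,[0.5,0,0],0],[1,[1,0,0],0],[1,[1.5,0,0],0],[1,[1.8,0,0],0]]'
```

```text
time_s: 20.98
ee_pos: [0.5443, -0.134, 0.1391]
orientation: [-1.604, 1.57, 2.693]
ft_force: [-0.1, 0.5, -1.4]
grip_width: 0.0194
time_s: 21.32
ee_pos: [0.5442, -0.134, 0.121]
orientation: [-1.552, 1.57, 2.746]
ft_force: [0.3, 0.9, -1.4]
grip_width: 0.0193
```

```bash
python3 -m creep '[[1,[0.5,0,0],0],[1,[1,0,0],0],[1,[1.5,0,0],0],[1,[2,0,0],0],[1,[2.4,0,0],0]]'
python3 -m creep '[[1,[0.3,0,0],0],[1,[0.6,0,0],0],[1,[0.9,0,0],0],[1,[1,0,0],0]]'
```

```text
time_s: 21.73
ee_pos: [0.5443, -0.134, 0.0973]
orientation: [-1.76, 1.57, 2.538]
ft_force: [-0.4, -1.0, -2.4]
grip_width: 0.0192
time_s: 22.07
ee_pos: [0.5443, -0.134, 0.0874]
orientation: [-1.641, 1.57, 2.656]
ft_force: [0.4, 0.3, -1.4]
grip_width: 0.0192
```

```bash
python3 -m creep '[[1,[0.1,0,0],0],[1,[0.2,0,0],0],[1,[0.3,0,0],0],[1,[0.3,0,0],0]]'
python3 -m creep '[[1,[0.1,0,0],0],[1,[0.1,0,0],0]]'
```

```text
time_s: 22.4
ee_pos: [0.5444, -0.1341, 0.0849]
orientation: [-2.026, 1.571, 2.271]
ft_force: [-0.4, -0.2, -1.3]
grip_width: 0.0192
time_s: 22.57
ee_pos: [0.5444, -0.1341, 0.0839]
orientation: [-2.5, 1.571, 1.798]
ft_force: [1.0, -0.5, -1.7]
grip_width: 0.0195
```

```bash
python3 -m creep '[[1,[0.08,0,0],0],[1,[0.08,0,0],0]]'
python3 -m creep '[[1,[0.06,0,0],0],[1,[0.06,0,0],0]]'
```

```text
time_s: 22.73
ee_pos: [0.5444, -0.1341, 0.0831]
orientation: [-2.274, 1.571, 2.023]
ft_force: [0.8, -0.5, -1.3]
grip_width: 0.019
time_s: 22.9
ee_pos: [0.5445, -0.1341, 0.0827]
orientation: [1.992, 1.571, 0.006]
ft_force: [0.1, 0.2, -0.6]
grip_width: 0.0194
```

```bash
python3 -m creep '[[1,[0.05,0,0],0],[1,[0.05,0,0],0]]'
```

```text
time_s: 23.07
ee_pos: [0.5446, -0.1341, 0.0826]
orientation: [1.802, 1.57, -0.184]
ft_force: [-2.4, 1.1, 3.4]
grip_width: 0.0196
```

```bash
python3 -m creep '[[0.7,[0,0,0],0],[0.5,[0,0,0],0],[0.2,[0,0,0],0],[0,[0,0,0],0],[0,[0,0,0],0],[0,[0,0,0],0],[0,[0,0,0],0],[0,[0,0,0],0]]'
python3 -m creep '[[0,[-1,0,0],0],[0,[-3,0,0],0],[0,[-6,0,0],0],[0,[-9,0,0],0],[0,[-12,0,0],0],[0,[-15,0,0],0],[0,[-17,0,0],0],[0,[-17,0,0],0]]'
python3 - <<'E'
from h import *
im=save('wrist','w16.png'); np.save('w16.npy',im,allow_pickle=True)
E
```

```text
time_s: 23.73
ee_pos: [0.5445, -0.1341, 0.0821]
orientation: [2.776, 1.571, 0.79]
ft_force: [-1.2, -0.3, 0.5]
grip_width: 0.0854
time_s: 24.4
ee_pos: [0.5459, -0.1345, 0.2589]
orientation: [1.685, 1.561, -0.301]
ft_force: [-0.0, -0.3, 0.6]
grip_width: 0.0854
```

View pics/w16.png

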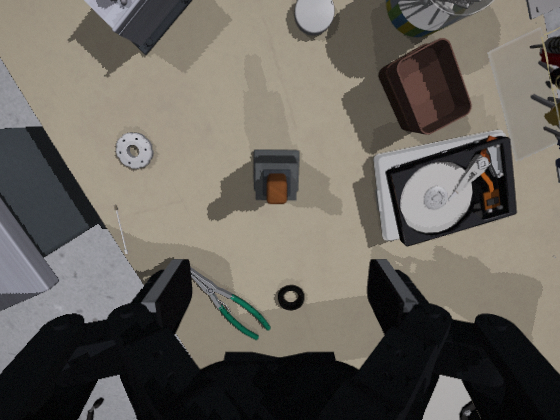

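```bash
python3 - <<'E'
from h import *
im=save('top','t16.png')
a=cv2.imread('pics/t16.png')
c=a[200:264,203:283]; cv2.imwrite('pics/z16.png',cv2.resize(c,None,fx=9,fy=9,interpolation=cv2.INTER_CUBIC))
a=cv2.imread('pics/w16.png'); c=a[140:215,230:320]; cv2.imwrite('pics/z16b.png',cv2.resize(c,None,fx=7,fy=7,interpolation=cv2.INTER_CUBIC))
print(ctrl.state()['ee_pos'],ctrl.state()['ft_force'])
E
```

```text
[ 0.54469088 -0.13414327  0.25328976] [-0.14731734  0.0167767  -0.69938892]
```

View pics/z16.png

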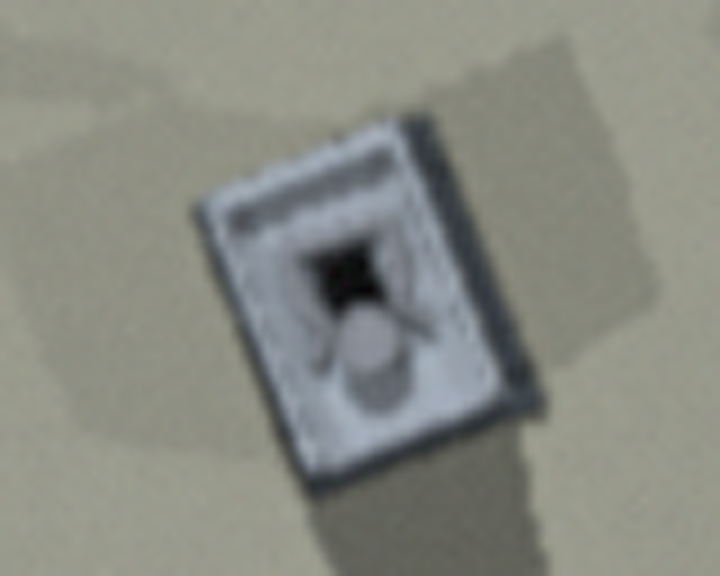

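View pics/z16b.png

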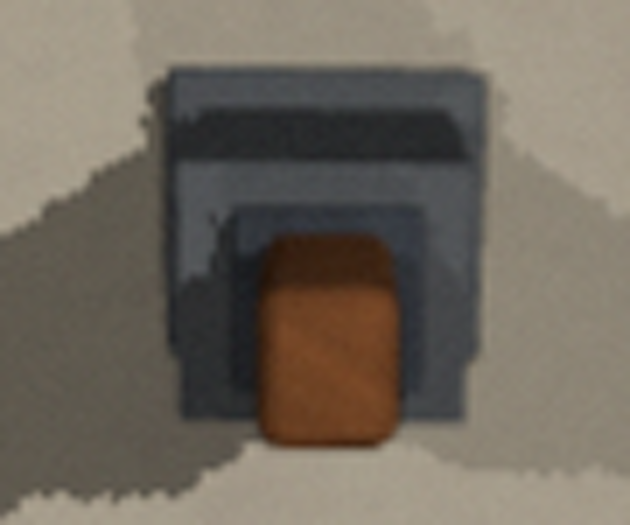

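```bash
python3 -c "
from plant import ctrl
print(ctrl.state()['time_s'],ctrl.finish_job())"
```

```text
the job is handed in; nothing more can be done
24.5 None
```

I handed the job in at 24.5 s; no verdict was reported. As far as my checks show, the wedge is back in its rack and the clip is off the shaft.

**What I did**
- I gripped the wedge by the x faces of its handle and lifted it out of the rack.
- I found the shaft by touch, above the clip's wire, at about 2.6 N. That was about 1 mm from where the cameras put it.
- I pushed the wedge straight down. I felt about 5 N at most sideways and about 7 N upward. The clip sprang free with the tip about 24–28 mm below the deck.
- I felt the pad about 38 mm below the deck and rested on it at a steady 6–7 N for over half a second. The extra force per mm of travel matched the pad's 6 N per mm.
- I drew the wedge out, set it back in its rack, let go and backed away.

**Last checks**
- **Wedge:** the wrist picture shows it upright and square in the rack.
- **Clip:** the top picture shows it lying in the stand's channel, with its bar past the slot and clear of the shaft. I judged that it lies flat from that view only.
- **Bystanders:** those visible in the last wrist picture looked undisturbed; I did not measure them again.
- **Robot:** the gripper is open, above the rack, and touching nothing.

No check failed. The upward force on the clip passed the expected 2–6 N slightly, for one reading.

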